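# Reset the half-shut rings of a pattern file

### The arm

A 7-joint arm with a two-finger parallel gripper is mounted at the origin on a cart in front of the work surface, level with it; the furniture and walls round the work are solid. World frame = base frame: x ahead of the robot, y to its left, z up, the work surface at z = 0. Lengths are in m, angles in rad, forces in N, time in s.
With the tool pointing down it reaches from about 0.4 to 0.85 m from the base axis. Payload 10.4 kg.
Tool frame: the origin (TCP) lies at the very end of the fingers, on their centre line; the grasp point (between the pads) lies manip.hold_point_z behind it (manip.hold_point_z is the distance from the TCP to the grasp point, in m); z points along the fingers, y is the direction in which the jaws open and shut (so a half turn about z gives the same grasp; the last joint's range is limited). The gripper opens to 85 mm and grips with 20 to 120 N. Pads are 22 mm wide; open, the fingers measure 114 mm over their backs; the gripper's body (76 mm by 85 mm) begins 54 mm behind the grasp point. The pads swing forward as they close: fully open they stand 13 mm farther back than shut.
Start: joints at [-0.023, 0.332, -0.065, 1.46, 0.022, 1.35, -0.088], TCP at [0.625, 0, 0.231] pointing down, gripper open.
Joint ranges: [-2.6, 2.6], [-0.5, 2.12], [-1.47, 1.34], [0.16, 2.42], [-1.27, 4.41], [0.06, 2.06], [-2.6, 2.6]. Speed limits (rad/s): [2.22, 2.22, 2.79, 2.79, 3.14, 3.14, 3.14].

### API

Orientations are given as a unit quaternion [x, y, z, w].
In Python, from workcell import manip gives the robot as it stands.
- The arm moves only by the tool jog_arm, never from a script. Its arguments are lists of equal length, an entry for each row: "translation": the shift along the world's x, y, z in mm, a list of three; "turn": the turn about the world's z in degrees. In form: {"translation": [[x, y, z], ...], "turn": [turn, ...]}. A call has 1 to 12 rows; each row is the pose to reach, as a shift and turn from the pose measured when the call began; what a row does not reach only later rows make up. A row lasts 1/12 s, in which the tool goes at most 41.7 mm and 7.16 degrees, less where a joint would pass 70% of its speed; a pose out of reach is approached as far as the arm can. A call with a gripper value outside its range is refused whole. "grip" is the finger opening in mm, from 0 to 85.4, set as the call begins (left out, the last holds). The fingers move at their own pace and stop on an object; "grip_force" is the grip in N (left out, the last holds). Time passes only in rows, so rows that repeat a pose let the fingers close. It gives the time, the measured TCP pose, the force and the opening at its end, in the units of the state.
- manip.get_obs(): the state, without advancing time (a new reading comes with each control period).
- manip.camera(name): name is "scene" or "side" or "wrist"; returns a dict with "frame" (420x560x3 uint8, red, green, blue), "mtx" (3x3 intrinsics, pixels), "k1" (the pictures are not rectified: a ray, as slopes to the right and down, at radius r is drawn at 1 + k1 r^2 times it, then the intrinsics apply), "pose" (4x4, takes a point from camera to world coordinates). Camera axes: x right, y down, z forward; pixel columns grow to the right and rows downward; lengths in m; the calibration is good to about 2 mm. A picture is of the moment at which its call begins. There is no depth.
- manip.hand_in(): hands the job in, once; it reports no verdict.
Trained networks look in a picture, given as the dict that the camera call returned (one of the last four; its "shot" number tells which), for a name from the list of things; names that differ only in an ending like _2 or _b are one class to them, and where a whole thing is asked for, a point or a joint stands for the part that bears it (a point fixed in the world has none). Each returns a list of dicts, best first, with "confidence" (0 to 1); they miss things now and then, are a little off and sometimes report something else, mostly with a low value. They report only what shows in the picture. A call takes as long as a camera call.
- manip.outline_of(picture, label): "mask" (420x560 bool, what is visible of it) and "extent" ([left, top, right, bottom] in pixels, round what is visible of it).
- manip.pinpoint(picture, label): "at" ([column, row] in pixels: a listed point, or the origin of a listed thing).
The state is a dict: "clock": time; "joint_pos": joint angles; "joint_velocities": joint speeds; "tau": joint torques, N m; "position": TCP position; "ee_rot": TCP orientation; "ft_force": force on the tool from outside, world axes, zero at the start; "torque": the same for the moment, N m; "grip_width": opening from 0.0 (shut) to 1.0 (fully open).
Only numpy, scipy, OpenCV 4.12 (cv2) and the standard library are available. Lean on these libraries where they do the work, as an engineer would, in place of code of your own. Each camera call takes 0.05 s, during which the arm holds its last target. There are 200 camera calls.

### The job

Two lever arch files of pattern cards lie on the worktable, and one was not shut properly: its lever stands half up and its rings gape. Lift that lever right up so that the rings swing fully open, then press it all the way down flat so that they close, and let go. Leave the file that is already shut alone.

Things in the scene. Friction and masses are not known exactly. Their poses are not given: they have to be found in the camera images.
- open_file: The file to reset, fixed to the table: grey cover 260 x 200 x 4 mm (x by y), ring mechanism, 12 mm stack of cards on its +x half. Origin on the table in the middle of the cover, straight under the lever's hinge; the hinge axis runs along y, 30 mm above it; +x points from the lever's tip toward the cards. Steel rings at y = +70 and -70 mm, x -17 to 37 mm, 57 mm tall, 80 mm when open.
- lever (a joint): Angle of that file's lever about its hinge: 0 = flat down at its stop (rings closed tip to tip), growing as the tip is lifted, 1.25 = right up at its stop (rings fully open, lever near upright). Starts at 0.3 to 0.55. The rings are linked to it and move in step. The hinge is stiff: the lever stays where it is left; 1 to 2 N at its tip moves it.
- lever_tip (a point): Centre of the black finger roll at the lever's free end: a cylinder 16 mm across, 30 mm long, parallel to the hinge, its flat ends can be pinched from above and turn between the pads. In the file's frame with the lever flat it lies at x = -110, y = 0, z = 40 mm; lifted, it moves up and toward +x on a 110 mm arc about the hinge. The steel lever behind it is 14 mm wide.
- shut_file: A second file, of the same make, with its lever flat down and its rings closed; same frame and sizes. To be left alone. The two files may lie either way round, left or right.

How it is judged:
By the outcome, as a careful person would: the job done as asked, in the order asked, and still so for the second after the job is handed in, with the robot touching nothing.
It also fails if it takes over 35 s, if anything falls off the work surface, if the arm or the gripper's body presses on something with over 40 N, if the wrist force passes 120 N, or if a joint passes its speed limit or range.

## Working session

There is one attempt and no reset: what is moved stays moved. The work goes in short steps, Python scripts to look and compute and a tool call to move; the robot and the scene stay as the last step left them, time stands still between calls to the robot, and variables do not carry over. Pictures are saved under pics/ and viewed, about 8 in all and at most 12, crops included, and the job is handed in when it is done.

Besides the shell and the picture viewer there is one more tool, called after ">>>" as a command line: name --pt "numbers of a row" for each row, then --argument value for the rest. jog_arm: Moves the arm, as the interface text tells. Its arguments: {"type":"object","properties":{"translation":{"type":"array"},"turn":{"type":"array"},"grip":{"type":"number"},"grip_force":{"type":"number"}},"required":["translation","turn"]}

```bash
mkdir -p pics
cat > h.py <<'E'
import numpy as np, cv2
from workcell import manip
def ray(p,uv):
    K=np.array(p["mtx"]);k=p["k1"];d=np.array([(uv[0]-K[0,2])/K[0,0],(uv[1]-K[1,2])/K[1,1]]);s=d.copy()
    for _ in range(20): s=d/(1+k*(s@s))
    T=np.array(p["pose"]);return T[:3,3],T[:3,:3]@np.array([s[0],s[1],1.])
def onz(p,uv,z):
    o,r=ray(p,uv);return o+r*(z-o[2])/r[2]
def proj(p,X):
    T=np.array(p["pose"]);c=T[:3,:3].T@(np.array(X)-T[:3,3]);s=c[:2]/c[2];s=s*(1+p["k1"]*(s@s));K=np.array(p["mtx"])
    return np.array([K[0,0]*s[0]+K[0,2],K[1,1]*s[1]+K[1,2]])
def tri(L):
    A=np.zeros((3,3));b=np.zeros(3)
    for p,uv in L:
        o,r=ray(p,uv);r=r/np.linalg.norm(r);M=np.eye(3)-np.outer(r,r);A+=M;b+=M@o
    return np.linalg.solve(A,b)
def save(p,n): cv2.imwrite("pics/"+n+".png",cv2.cvtColor(p["frame"],cv2.COLOR_RGB2BGR))
E
python3 - <<'E'
from h import *
o=manip.get_obs();print(o["clock"],o["position"],o["ee_rot"],o["ft_force"],manip.hold_point_z)
for n in["scene","side","wrist"]:
    p=manip.camera(n);save(p,n+"0")
    print(n,np.round(np.array(p["pose"])[:3,3],3))
    for l in["open_file","shut_file","lever_tip"]:
        for d in manip.pinpoint(p,l):
            print(l,np.round(d["at"],1),round(d["confidence"],2),np.round(onz(p,d["at"],0),3),np.round(onz(p,d["at"],.04),3),np.round(onz(p,d["at"],.08),3))
E
```

```text
0.0 [6.24621699e-01 2.61640442e-05 2.30506808e-01] [ 7.07071844e-01  7.07141340e-01 -5.35324324e-04 -4.96747610e-04] [0.17114383 0.2365456  0.96490682] 0.0187
scene [0.168 0.766 0.647]
open_file [188.1 288.3] 0.85 [0.601 0.233 0.   ] [0.575 0.266 0.04 ] [0.548 0.299 0.08 ]
shut_file [278.9 186.4] 0.75 [ 0.603 -0.162  0.   ] [ 0.576 -0.104  0.04 ] [ 0.549 -0.047  0.08 ]
lever_tip [224.1 272.1] 0.87 [0.564 0.164 0.   ] [0.54  0.201 0.04 ] [0.515 0.238 0.08 ]
side [ 0.135 -0.618  0.643]
open_file [263.7 178.7] 0.69 [0.607 0.234 0.   ] [0.578 0.181 0.04 ] [0.548 0.128 0.08 ]
shut_file [362.2 269.5] 0.91 [ 0.608 -0.173  0.   ] [ 0.579 -0.201  0.04 ] [ 0.549 -0.228  0.08 ]
lever_tip [225.9 159.2] 0.52 [0.566 0.382 0.   ] [0.539 0.32  0.04 ] [0.512 0.258 0.08 ]
wrist [0.625 0.072 0.374]
shut_file [270.8 317.2] 0.73 [ 0.613 -0.176  0.   ] [ 0.615 -0.15   0.04 ] [ 0.616 -0.123  0.08 ]
```

View pics/scene0.png

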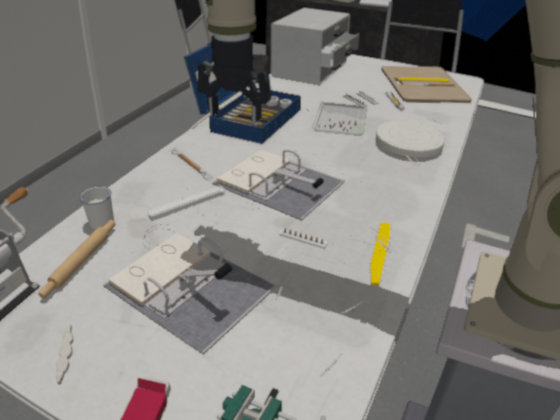

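View pics/side0.png

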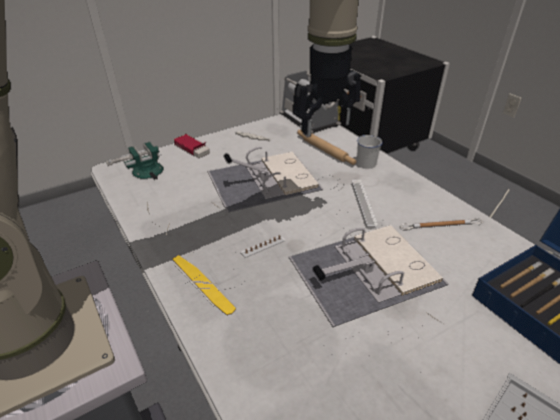

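Scene: the near file, with its roll at (223,271), has the raised lever and gaping rings. The far file, with its roll at (318,183), is flat. The side view agrees: the raised roll is at (228,158). So the file to reset is the one at y≈+0.23. Next I'll triangulate.

Run:
```python
from h import *
from scipy.optimize import least_squares
a=manip.camera("scene");b=manip.camera("side")
g=lambda p,l:[d for d in manip.pinpoint(p,l)]
t=[d["at"] for p in(a,b) for d in g(p,"lever_tip")[:1]];o=[d["at"] for p in(a,b) for d in g(p,"open_file")[:1]]
T=tri([(a,t[0]),(b,t[1])]);O=tri([(a,o[0]),(b,o[1])])
print(t,o,T,O,[proj(p,T) for p in(a,b)])
O0=(onz(a,o[0],0)+onz(b,o[1],0))/2
def tip(v):
    x,y,yaw,q=v;A=q-np.arctan2(10,-110)*0
    a0=np.arctan2(.01,.11);r=np.hypot(.11,.01)
    return np.array([x-r*np.cos(a0+q)*np.cos(yaw),y-r*np.cos(a0+q)*np.sin(yaw),.03+r*np.sin(a0+q)])
def f(v): return np.concatenate([proj(a,tip(v))-t[0],proj(b,tip(v))-t[1],proj(a,[v[0],v[1],0])-o[0],proj(b,[v[0],v[1],0])-o[1]])
for y0 in(0,1):
    s=least_squares(f,[O0[0],O0[1],y0,.4]);print(s.x,s.cost,s.fun.round(1),tip(s.x))
# outline yaw check
for p in(a,b):
    m=manip.outline_of(p,"open_file")[0]["mask"].astype(np.uint8);c=max(cv2.findContours(m,0,1)[0],key=cv2.contourArea)[:,0]
    w=np.array([onz(p,q,0)[:2] for q in c.astype(float)],np.float32);print(cv2.minAreaRect(w*1000))
```

```text
[[222.9, 271.5], [224.7, 157.8]] [[187.6, 285.8], [263.7, 179.6]] [0.50803623 0.24981505 0.0913222 ] [0.60448981 0.22923961 0.00134029] [array([223.97151461, 272.4537897 ]), array([225.38014897, 157.14606704])]
[ 0.60302591  0.22967925 -0.19744132  0.47217792] 3.968295409243216 [-0.1  0.7  2.3  0.1  0.8  1.1 -0.4  0.4] [0.5114253  0.24800373 0.08893677]
[ 0.60302591  0.22967925 -0.19744121  0.47217791] 3.9682954092391327 [-0.1  0.7  2.3  0.1  0.8  1.1 -0.4  0.4] [0.5114253  0.24800373 0.08893676]
((604.4906005859375, 213.89630126953125), (229.4702606201172, 267.49896240234375), 79.196533203125)
((609.759765625, 262.6606140136719), (278.0989074707031, 265.522216796875), 79.11140441894531)
```

>>> jog_arm --pt "-10 21 0" --pt "-19 41 0" --pt "-28 62 0" --pt "-38 83 0" --pt "-47 103 0" --pt "-57 124 0" --pt "-66 145 0" --pt "-76 165 0" --pt "-85 186 0" --pt "-95 207 0" --pt "-104 228 0" --pt "-113 248 0" --turn '[6.6,13.2,19.8,26.4,33,39.6,46.2,52.8,59.4,66,72.6,79]' --grip 85 --grip_force 30

```text
clock: 2.0
position: [0.5114, 0.2491, 0.2315]
ee_rot: [0.093, 0.996, 0.0, 0.0]
ft_force: [0.6, -0.5, -0.2]
grip_width: 0.996
```

>>> jog_arm --pt "0 0 0" --pt "0 0 0" --turn '[0,0]'

```text
clock: 2.17
position: [0.5108, 0.2504, 0.2317]
ee_rot: [0.092, 0.996, 0.0, 0.0]
ft_force: [-0.2, -0.4, -0.1]
grip_width: 0.992
```

Run:
```python
from h import *
from scipy.spatial.transform import Rotation as R
o=manip.get_obs();print(o["clock"],o["position"],o["ft_force"],R.from_quat(o["ee_rot"]).as_matrix().round(3))
p=manip.camera("wrist");save(p,"w1");print(np.array(p["pose"]).round(3))
for d in manip.pinpoint(p,"lever_tip"): print(d, onz(p,d["at"],.089), onz(p,d["at"],.094))
for d in manip.pinpoint(p,"open_file"): print(d,onz(p,d["at"],0))
```

```text
2.1667 [0.51078171 0.25041359 0.2316533 ] [-0.18998225 -0.404889   -0.13918868] [[-0.983  0.183  0.   ]
 [ 0.183  0.983  0.001]
 [-0.     0.001 -1.   ]]
[[ 0.183  0.942  0.283  0.439]
 [ 0.983 -0.175 -0.052  0.263]
 [ 0.     0.288 -0.958  0.374]
 [ 0.     0.     0.     1.   ]]
{'at': [278.1, 200.6], 'confidence': 0.84} [0.51480218 0.24691939 0.089     ] [0.51347086 0.2471988  0.094     ]
{'at': [276.8, 257.7], 'confidence': 0.73} [0.60526913 0.22788791 0.        ]
```

View pics/w1.png

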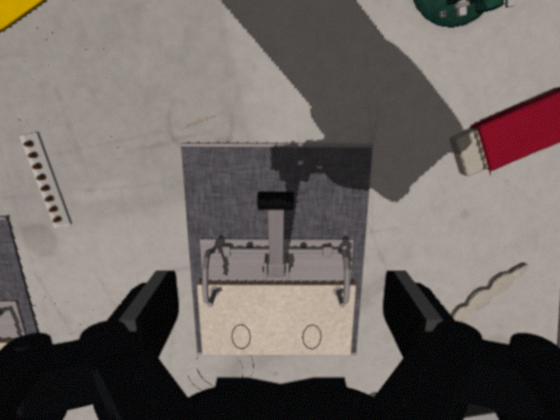

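The wrist view shows the roll at (276,200), square to the jaws. Descending to pinch it.

>>> jog_arm --pt "2 -2 -30" --pt "3 -3 -60" --pt "3 -3 -90" --pt "3 -3 -120" --pt "3 -3 -145" --pt "3 -3 -160" --pt "3 -3 -164" --pt "3 -3 -164" --turn '[0,0,0,0,0,0,0,0]'

```text
clock: 2.98
position: [0.515, 0.2436, 0.0665]
ee_rot: [0.096, 0.995, -0.001, -0.001]
ft_force: [0.1, 0.3, -0.0]
grip_width: 0.993
```

>>> jog_arm --pt "0 0 0" --pt "0 0 0" --pt "0 0 0" --pt "0 0 0" --pt "0 0 0" --pt "0 0 0" --pt "0 0 0" --pt "0 0 0" --turn '[0,0,0,0,0,0,0,0]' --grip 10 --grip_force 30

```text
clock: 3.65
position: [0.5156, 0.2454, 0.0676]
ee_rot: [0.095, 0.995, 0.001, 0.0]
ft_force: [1.7, 5.0, 0.4]
grip_width: 0.346
```

Run:
```python
from h import *
o=manip.get_obs();print(o["clock"],o["position"],o["ft_force"],o["grip_width"]*85.4)
p=manip.camera("wrist");q=manip.camera("side")
cv2.imwrite("pics/g1.png",cv2.cvtColor(np.hstack([p["frame"][::1,80:480],cv2.resize(q["frame"][90:230,140:340],(400,280)).copy() if 0 else cv2.copyMakeBorder(cv2.resize(q["frame"][90:230,140:340],(400,280)),0,140,0,0,0)]),cv2.COLOR_RGB2BGR))
```

```text
3.65 [0.51555527 0.24544485 0.06758926] [1.67182093 5.00780492 0.41912721] 29.565432859774315
```

View pics/g1.png

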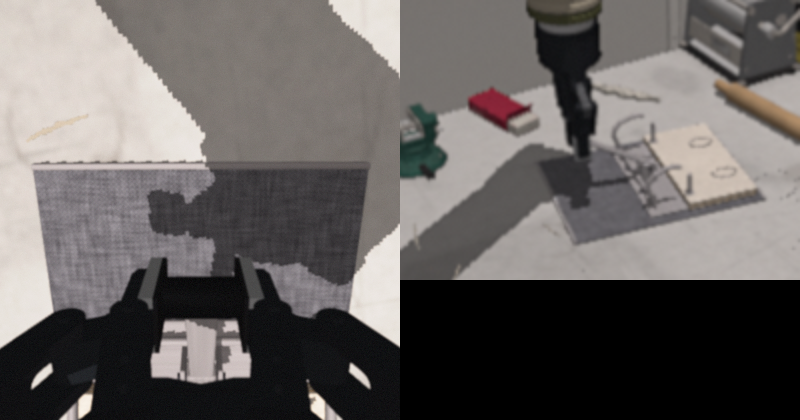

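The pinch holds: 29.6 mm opening, with the roll between the pads at about (200,295) in the wrist crop. Now lifting along the arc.

>>> jog_arm --pt "3 0 4" --pt "7 0 9.5" --pt "12 -1 15" --pt "17.5 -2 20.5" --pt "23.5 -3 25.5" --pt "29.5 -5 30" --pt "36 -6 34" --pt "42.5 -7 38" --pt "49.5 -8 41" --pt "57 -10 43.5" --pt "65 -11 46" --pt "68 -12 46.5" --turn '[0,0,0,0,0,0,0,0,0,0,0,0]'

```text
clock: 4.75
position: [0.585, 0.2327, 0.1149]
ee_rot: [0.096, 0.995, 0.001, 0.001]
ft_force: [-5.2, -3.5, 4.5]
grip_width: 0.341
```

>>> jog_arm --pt "2 0 0" --pt "4 -1 1" --turn '[0,0]'

```text
clock: 4.92
position: [0.5858, 0.2325, 0.1151]
ee_rot: [0.095, 0.995, 0.0, -0.003]
ft_force: [-19.1, -0.1, -0.2]
grip_width: 0.341
```

Run:
```python
from h import *
o=manip.get_obs();print(o["clock"],o["position"],o["ft_force"],o["grip_width"]*85.4)
p=manip.camera("scene");q=manip.camera("side")
c=lambda f,x,y:cv2.resize(f[y:y+200,x:x+200],(400,400))
cv2.imwrite("pics/u1.png",cv2.cvtColor(np.hstack([c(p["frame"],90,160),c(q["frame"],170,60)]),cv2.COLOR_RGB2BGR))
```

```text
4.9167 [0.58578763 0.23249689 0.11507215] [-19.06329952  -0.13370194  -0.1902108 ] 29.11559282406357
```

View pics/u1.png

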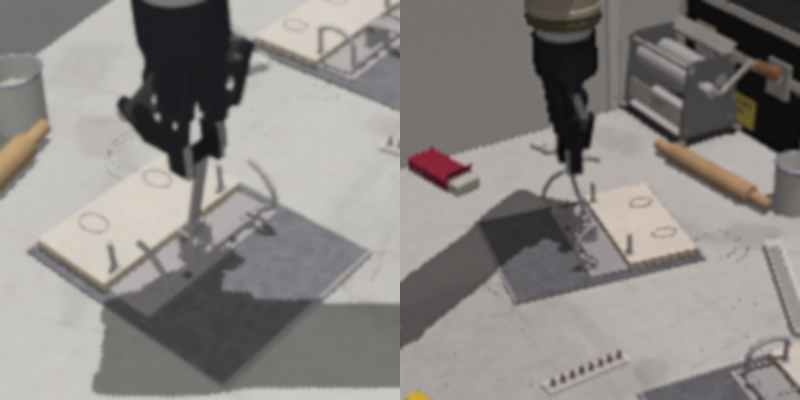

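The lever is at its upper stop: 19 N resisting, upright in both views, ring halves wide apart. Now back down along the arc.

>>> jog_arm --pt "-11 2 -3" --pt "-21.5 4 -7.5" --pt "-31.5 6 -13" --pt "-41 8 -19.5" --pt "-49.5 9.5 -27" --pt "-57.5 11 -35.5" --pt "-64.5 12 -44.5" --pt "-70.5 13 -54.5" --pt "-75.5 14 -65" --pt "-79 15 -76" --pt "-81.5 15.5 -86.5" --pt "-83.5 16 -96" --turn '[0,0,0,0,0,0,0,0,0,0,0,0]'

```text
clock: 6.02
position: [0.5032, 0.2482, 0.0193]
ee_rot: [0.095, 0.995, -0.0, -0.002]
ft_force: [0.4, -5.3, 2.6]
grip_width: 0.344
```

>>> jog_arm --pt "0 0 -2" --pt "0 0 -3" --pt "0 0 -3" --turn '[0,0,0]'

```text
clock: 6.27
position: [0.5029, 0.2482, 0.0165]
ee_rot: [0.095, 0.996, -0.0, -0.002]
ft_force: [-5.8, -3.1, 0.3]
grip_width: 0.348
```

>>> jog_arm --pt "0.5 0 -2" --pt "0.5 0 -4" --pt "0.5 0 -4" --turn '[0,0,0]'

```text
clock: 6.52
position: [0.5033, 0.2484, 0.0146]
ee_rot: [0.095, 0.996, -0.001, -0.002]
ft_force: [-14.1, -8.6, 22.6]
grip_width: 0.344
```

Run:
```python
from h import *
o=manip.get_obs();print(o["clock"],o["position"],o["ft_force"],o["grip_width"]*85.4)
```

```text
6.5167 [0.503314   0.24837282 0.014561  ] [-14.12806347  -8.64363053  22.58694147] 29.385286801479705
```

At the stop now (+22.6 N in z). Releasing and lifting clear.

>>> jog_arm --pt "0 0 1" --pt "0 0 1" --pt "0 0 1" --pt "0 0 1" --pt "0 0 1" --pt "0 0 1" --turn '[0,0,0,0,0,0]' --grip 80

```text
clock: 7.02
position: [0.5034, 0.2484, 0.0154]
ee_rot: [0.095, 0.996, -0.001, -0.002]
ft_force: [-0.5, -0.1, 0.8]
grip_width: 0.937
```

>>> jog_arm --pt "0 0 20" --pt "0 0 50" --pt "0 0 80" --pt "0 0 110" --pt "0 0 140" --pt "0 0 140" --turn '[0,0,0,0,0,0]'

```text
clock: 7.52
position: [0.5059, 0.2501, 0.1616]
ee_rot: [0.095, 0.996, 0.002, 0.001]
ft_force: [0.7, 1.2, -0.2]
grip_width: 0.938
```

Run:
```python
from h import *
o=manip.get_obs();print(o["clock"],o["position"],o["ft_force"])
p=manip.camera("scene");q=manip.camera("side");w=manip.camera("wrist")
t=[]
for x in(p,q,w):
    d=manip.pinpoint(x,"lever_tip");print([(e["at"],round(e["confidence"],2)) for e in d])
    H=np.array([.604,.2285]);T=[*(H-.11*np.array([.982,-.186])),.04];print("flat expected",proj(x,T).round(1),"0.1rad:",proj(x,[T[0]+.001,T[1],.051]).round(1))
c=lambda f,x,y:cv2.resize(f[y:y+140,x:x+200],(400,280))
cv2.imwrite("pics/d1.png",cv2.cvtColor(np.vstack([np.hstack([c(p["frame"],90,220),c(q["frame"],170,100)]),np.hstack([c(w["frame"],180,120),c(p["frame"],190,120)])]),cv2.COLOR_RGB2BGR))
```

```text
7.5167 [0.50594055 0.2500782  0.16162608] [ 0.66534321  1.16702016 -0.16879236]
[([232.5, 296.6], 0.81)]
flat expected [232.  296.5] 0.1rad: [231.2 291.7]
[([223.3, 176.3], 0.48)]
flat expected [223.1 175.9] 0.1rad: [223.  172.2]
[([279.1, 193.3], 0.75)]
flat expected [279.8 194.1] 0.1rad: [280. 199.]
```

View pics/d1.png

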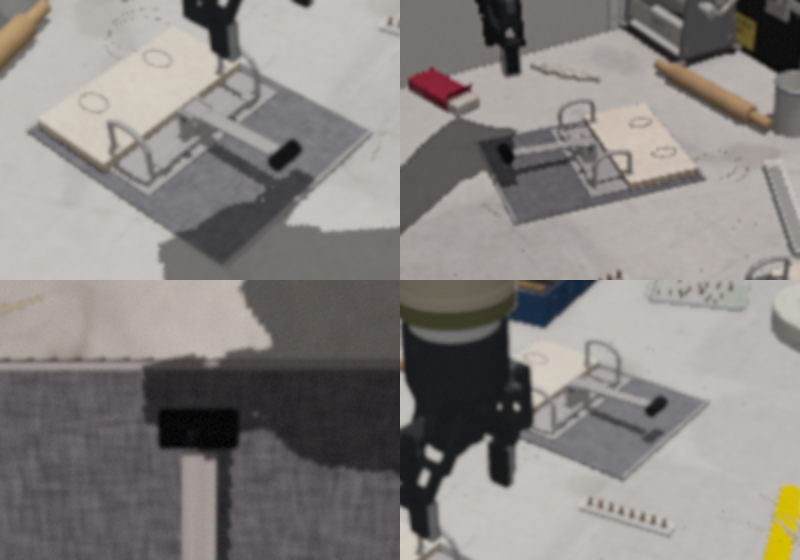

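The rings are closed tip to tip. The roll sits within about 1 px of its predicted flat position in all three views, and nothing is touching it. Handing in.

```bash
python3 -c "
from workcell import manip
print(manip.hand_in())"
```

```text
the job is handed in; nothing more can be done
None
```

The open file (at about x 0.604, y 0.229) is reset. I pinched its lever's finger roll by the ends, swung the lever up to its upper stop, pressed it down flat to its lower stop, then let go and backed off. The job was handed in at about 7.7 s on the robot's clock.

- **Upper stop:** the tool met about 19 N of resistance, and the pictures showed the lever upright with the rings wide apart.
- **Lower stop:** the tool met about 23 N upward. On the way down, the stop was about 3 mm lower than I had first worked out, so I pressed on until that force appeared.
- **After release:** the roll was within about 1 px of its predicted flat position in all three cameras. The rings looked closed, and the tool was about 0.15 m clear with no real contact force.
- **Shut file:** I never went near it. In the last picture its lever was flat and its rings were closed.

No check failed. I did not press the lever a second time from above after letting go, because the pictures already showed it flat.

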